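Turn a welded bracket in its fixture and hold a hardness probe on its second spot

TASK

The welded T-bracket in the fixture has been hardness-tested beside its weld on the spot that shows: pull it out from under the bar, turn it half round on its base, slide it back in flat on the plate until its upright is squarely up against the bar with the other, untested spot in the open, and let go. Then take the hardness probe from its dock and hold it upright with its nose inside the untested spot's scribed ring, pressed gently until the sprung nose is about half-way in. Finish while still holding it there, and leave the flat steel offcut, spanner and screwdriver where they lie.

Things in the scene. Friction and masses are not known exactly. Their poses are not given: they have to be found in the camera images.
- fixture: Fixed plate 170 x 160 x 16 mm (local y -100 to +60) with a hold-down bar across it: along local x, 140 long, 40 deep (local y 0 to 40), underside 32 and top 48 mm above the table, on two posts that leave an opening 100 mm wide (local x -50 to 50) over the plate. Origin at table height below the bar's front face, mid-length; the open front looks to local -y; yaw -0.7 to -0.3 rad.
- bar_face (a point): Centre of the bar's front face (local y = 0 of the fixture), 40 mm above the table; axes as the fixture's. The bracket's upright must meet this face.
- bracket: Loose steel T, 0.3 to 0.6 kg. Flange 60 (local x) x 100 (y) x 8 mm; mid-way an upright 44 (x) x 8 (y) mm, top 75 mm above the underside, 5 mm weld beads at its foot. Origin at the centre of the flange's underside, z up. At the start its axes lie along the fixture's, upright at the bar, +y half under the bar. Seated after the half turn, the origin is 4 mm in front of the bar, 16 mm above the table.
- upright_mid (a point): Centre of the bracket's upright plate, 41.5 mm above the flange's underside, 33.5 mm below the upright's top; axes as the bracket's. Beside the bar only the upright's two ends (44 mm apart along local x) can be gripped, with the fingertips above the bar's top.
- spot_todo (a point): Centre of the untested spot: a bright ground disc in a scribed ring 20 mm across on the flange's top (8 mm above its underside), 30 mm from the upright's mid-plane on the bracket's local +y side; below the bar at the start.
- spot_done (a point): Centre of the spot that has been tested already (same ring, with three small indents), 30 mm on the bracket's local -y side; out in the open at the start.
- dock: Fixed grey dock of the hardness tester: a socket block 66 x 66 mm, 75 mm high, and in front of it (local -x, to 107 mm from the socket) a low read-out up to 62 mm high. Origin at table height below the socket's axis. The probe stands upright in the socket, 45 mm deep, about 1.5 mm clear all round, its shoulder 30 mm above the table; pull it straight up.
- probe: Loose hand-held hardness probe, 0.25 kg, a grey cylinder 26 mm in diameter and 115 mm long with a ribbed grip 52 to 106 mm above its shoulder, with the sprung nose below. Origin at the centre of the lower shoulder; local z runs along it from the nose to the top, and is up at the start.
- probe_grip (a point): Point on the probe's axis 90 mm above its shoulder, 115 mm above the tip of the free nose, 25 mm below the probe's top, where it is gripped; axes as the probe's.
- nose_tip (a point): Tip of the probe's sprung nose, a steel pin 11 mm in diameter with a 5 mm wide end that stands 25 mm out of the shoulder when free.
- nose (a joint): How far the nose is pushed into the probe: 0 free to 0.010 m at its stop; 0.005 is half-way (a dark line round the nose lies 5 mm below the shoulder when free). Spring: 1.4 N when it starts to move, then 0.7 N per mm, about 5 N half-way.
- flat_offcut: Bystander: flat steel bar 32 x 110 x 8 mm, lying on the table; leave alone. Origin at the centre of its underside.
- spanner_17: Bystander: open-ended spanner 36 x 196 x 6 mm, lying on the table near the middle; leave alone. Origin at the centre of its underside.
- screwdriver_y: Bystander: screwdriver 26 x 214 x 26 mm, lying at the right; leave alone. Origin at the centre of its underside.
There are look-alikes about, which are no part of the job. What is shaped like the bracket but purple is not meant.

How it is judged:
By the outcome, as a careful person would: the job done as asked, in the order asked, and still so for the second after the job is handed in, while the arm keeps its last pose, push and grip.
It also fails if it takes over 69 s, if anything falls off the work surface, if the arm or the gripper's body presses on something with over 40 N, if the wrist force passes 120 N, or if a joint passes its speed limit or range.

ROBOT

A 6-joint arm with a two-finger parallel gripper is mounted at the origin on a cart in front of the work surface, level with it; the furniture and walls round the work are solid. World frame = base frame: x ahead of the robot, y to its left, z up, the work surface at z = 0. Lengths are in m, angles in rad, forces in N, time in s.
With the tool pointing down it reaches from about 0.35 to 0.875 m from the base axis. Payload 4.2 kg.
Tool frame: the origin (TCP) lies on the mounting face of the last link; the fingertips stand 182 mm ahead of it and the grasp point (between the pads) lies 164 mm ahead of it; z points along the fingers, y is the direction in which the jaws open and shut (so a half turn about z gives the same grasp; the last joint's range is limited). The gripper opens to 87 mm and grips with 3 to 60 N. Pads are 19 mm wide; open, the fingers measure 117 mm over their backs; the gripper's body (75 mm by 190 mm) begins 51 mm behind the grasp point.
Start: joints at [1.602, 0.385, 0.008, 0, -1.194, -0.259], TCP at [0.141, 0.609, 0.405] pointing down, gripper open.
Joint ranges: [-3.14, 3.14], [-1.21, 2.06], [-1.07, 1.41], [-3.16, 2.05], [-2.99, -0.16], [-3.1, 3.1]. Speed limits (rad/s): [2.79, 2.79, 3.14, 3.14, 3.14, 3.14].

INTERFACE

Orientations are given as [roll, pitch, yaw] about the fixed x, y, z axes, in that order (R = Rz(yaw) Ry(pitch) Rx(roll)).
In Python, from workcell import robot gives the robot as it stands. The module is installed in compiled form; this text tells all that it offers. Calls block until the motion is done:
- robot.move_ptp(position, orientation): joint-space move of the TCP to a pose.
- robot.line_to(position, rot=None, speed=0.15): straight line of the TCP; rot=None keeps the orientation; speed is the mean speed in m/s.
- robot.set_joints(angles): joint-space move.
- robot.move_gripper(opening, effort=None): opening from 0.0 (shut) to 1.0 (fully open); effort is the grip in N (None keeps the last); returns when the fingers have stopped.
- robot.hold(seconds).
- robot.ik(position, orientation): joint angles nearest the present ones, or None.
- robot.observe(): the state.
- robot.snapshot(name): name is "side" or "top"; returns the picture (384x512x3 uint8, red, green, blue); there is no depth.
- robot.camera_info(name): a dict with "fx", "fy", "cx", "cy" (pixels), "distortion" ([k1, k2, p1, p2, k3] as OpenCV has them; the pictures are not rectified), "eye" and "attitude" of the camera in the world. Camera axes: x right, y down, z forward; pixel columns grow to the right and rows downward; lengths in m; the calibration is good to about 2 mm. A picture is of the moment at which its call begins. camera_info takes no time and is no camera call.
A pose or a line that the arm cannot do raises robot.MotionError and nothing moves.
- robot.close_job(): hands the job in, once; it reports no verdict.
The state is a dict: "clock": time; "q": joint angles; "joint_vel": joint speeds; "tau": joint torques, N m; "tcp_pos": TCP position; "tcp_rot": TCP orientation; "wrist_force": force on the tool from outside, world axes, zero at the start; "wrist_torque": the same for the moment, N m; "gripper_width": opening from 0.0 (shut) to 1.0 (fully open).
Only numpy, scipy, OpenCV 4.12 (cv2) and the standard library are available. Lean on these libraries where they do the work, as an engineer would, in place of code of your own. Each camera call takes 0.05 s, during which the arm holds its last target.

## Working session

There is one attempt and no reset: what is moved stays moved. The work goes in short steps, each a Python script; the robot and the scene stay as the last script left them, time stands still between calls to the robot, and variables do not carry over. Pictures are saved under pics/ and viewed, and the job is handed in when it is done.

```bash
mkdir -p pics; ls
python3 - <<'E'
from workcell import robot
import cv2
for n in ("side","top"):
    im=robot.snapshot(n); cv2.imwrite(f"pics/{n}0.png",im[:,:,::-1]); print(n,robot.camera_info(n))
print(robot.observe())
E
```

```text
pics
side {'fx': 367.8078011933835, 'fy': 367.8078011933835, 'cx': 258.37485111291306, 'cy': 195.45724044628687, 'distortion': array([-0.06563859,  0.        ,  0.        ,  0.        ,  0.        ]), 'eye': array([ 0.62774214, -1.06961119,  0.46918897]), 'attitude': array([-1.947354  , -0.00653164,  0.08741833])}
top {'fx': 406.8721924737522, 'fy': 406.8721924737522, 'cx': 258.2531323044423, 'cy': 192.2924097793963, 'distortion': array([-0.13858383,  0.        ,  0.        ,  0.        ,  0.        ]), 'eye': array([ 0.44120958, -0.08960941,  1.3954665 ]), 'attitude': array([-3.03778213, -0.00314211, -1.54505947])}
{'clock': 0.1, 'q': array([ 1.60162370e+00,  3.85502219e-01,  6.77932946e-03, -4.16156418e-04,
       -1.19398137e+00, -2.58597761e-01]), 'joint_vel': array([ 0.00021655, -0.00348345,  0.00434346,  0.00088433,  0.00097044,
        0.00130392]), 'tau': array([-5.76794446e-04, -3.91691458e+01,  1.87934625e+01,  4.23196837e+00,
        1.34052912e-02, -7.86307442e-05]), 'tcp_pos': array([0.14105722, 0.60870178, 0.4037644 ]), 'tcp_rot': array([ 3.13964925e+00, -1.14104674e-04, -2.27923778e-01]), 'wrist_force': array([ 0.24863913,  1.20980968, -0.03369634]), 'wrist_torque': array([ 0.00969926, -0.01955151, -0.02866269]), 'gripper_width': 0.998378928456528}
```

View pics/top0.png

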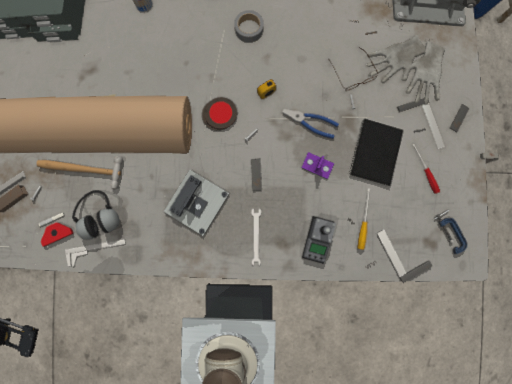

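View pics/side0.png

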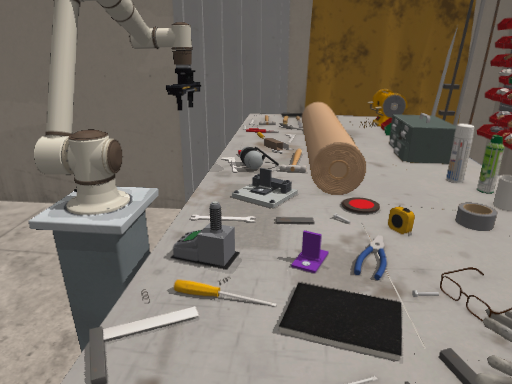

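Run:
```python
import cv2,numpy as np
t=cv2.imread("pics/top0.png");s=cv2.imread("pics/side0.png")
a=cv2.resize(t[160:250,150:245],None,fx=6,fy=6,interpolation=cv2.INTER_CUBIC)
cv2.imwrite("pics/c1.png",a)
cv2.imwrite("pics/c2.png",cv2.resize(s[160:220,220:310],None,fx=8,fy=8,interpolation=cv2.INTER_CUBIC))
b=cv2.resize(t[205:275,290:350],None,fx=6,fy=6,interpolation=cv2.INTER_CUBIC)
c=cv2.resize(s[195:275,165:245],None,fx=5,fy=5,interpolation=cv2.INTER_CUBIC)
o=np.zeros((420,760+10,3),np.uint8);o[:420,:360]=b;o[:400,370:]=c;cv2.imwrite("pics/c3.png",o)
```

```text
(no output)
```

View pics/c1.png

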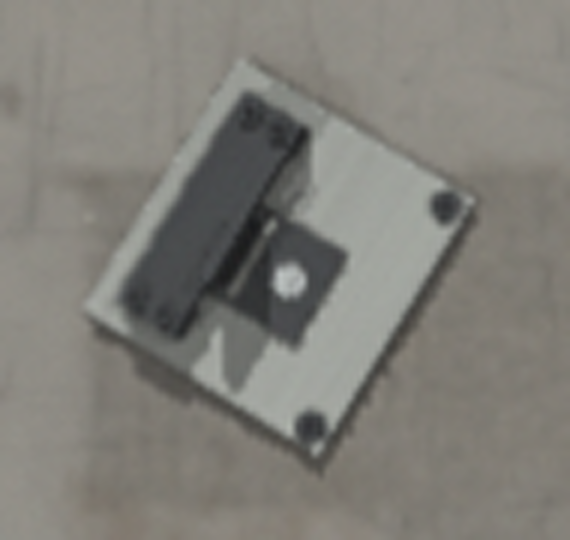

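View pics/c2.png

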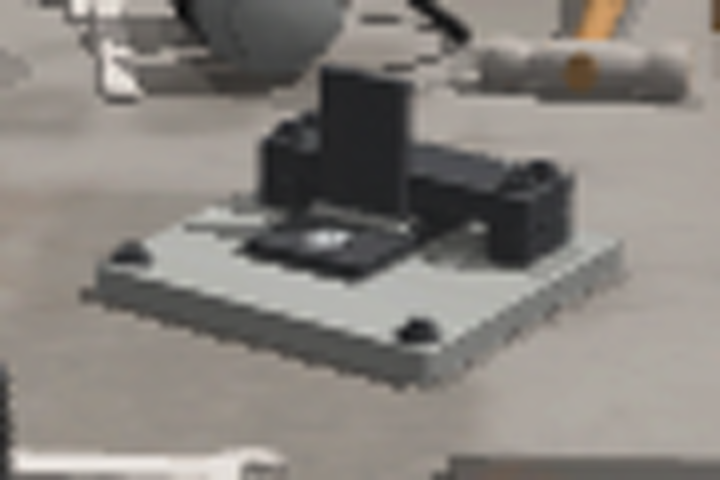

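View pics/c3.png

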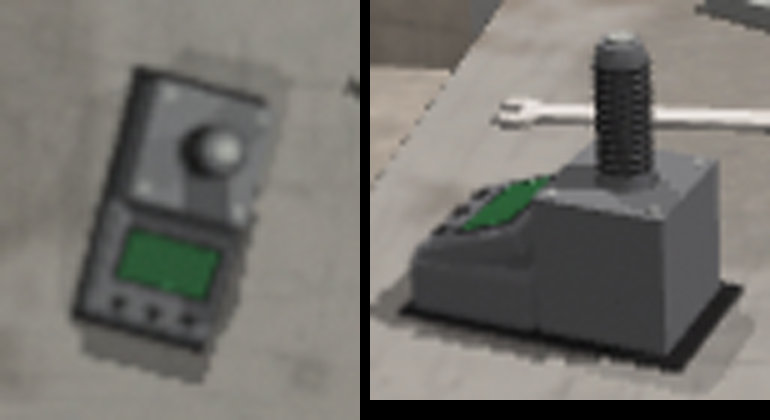

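```bash
cat > h.py <<'E'
import numpy as np,cv2,math
from scipy.spatial.transform import Rotation as Rn
def cam(info):
    K=np.array([[info['fx'],0,info['cx']],[0,info['fy'],info['cy']],[0,0,1.]])
    return K,np.array(info['distortion'],float),np.array(info['eye']),Rn.from_euler('xyz',info['attitude']).as_matrix()
def rays(info,px):
    K,d,e,R=cam(info)
    u=cv2.undistortPoints(np.array(px,float).reshape(-1,1,2),K,d).reshape(-1,2)
    v=np.c_[u,np.ones(len(u))]@R.T
    return e,v/np.linalg.norm(v,axis=1)[:,None]
def onz(info,px,z):
    e,v=rays(info,px); return e+v*((z-e[2])/v[:,2])[:,None]
def proj(info,P):
    K,d,e,R=cam(info); P=np.array(P,float).reshape(-1,3)
    return cv2.projectPoints((P-e)@R,np.zeros(3),np.zeros(3),K,d)[0].reshape(-1,2)
def tri(i1,p1,i2,p2):
    e1,v1=rays(i1,[p1]);e2,v2=rays(i2,[p2]);v1=v1[0];v2=v2[0]
    A=np.c_[v1,-v2];s=np.linalg.lstsq(A,e2-e1,rcond=None)[0]
    a=e1+s[0]*v1;b=e2+s[1]*v2
    return (a+b)/2,np.linalg.norm(a-b)
def fx2w(o,th,l):
    c,s=math.cos(th),math.sin(th);l=np.atleast_2d(l)
    return np.c_[o[0]+c*l[:,0]-s*l[:,1],o[1]+s*l[:,0]+c*l[:,1],l[:,2]]
E
python3 - <<'E'
from workcell import robot
from h import *
T=robot.camera_info("top");S=robot.camera_info("side")
t=cv2.imread("pics/top0.png")
g=cv2.cvtColor(t,cv2.COLOR_BGR2GRAY)
print(g[215:225,185:195].mean(), t[195,212],t[180,225],t[215,225],g[165:200:4,165])
hsv=cv2.cvtColor(t,cv2.COLOR_BGR2HSV)
m=((g>150)).astype(np.uint8); mm=np.zeros_like(m);mm[160:250,155:240]=m[160:250,155:240]
n,l,st,c=cv2.connectedComponentsWithStats(mm)
for i in range(1,n):
    if st[i,4]>4: print(st[i],c[i])
i=1+st[1:,4].argmax()
cv2.imwrite("pics/m.png",cv2.resize(((l==i)*255).astype(np.uint8)[160:250,150:245],None,fx=6,fy=6,interpolation=cv2.INTER_NEAREST))
E
```

```text
132.2 [159 164 162] [132 139 142] [115 123 127] [143 144 143 142 141 141 119 124 127]
[164 170  31  45 122] [177.70491803 191.42622951]
[189 180  36  52 773] [208.23673997 205.36481242]
[196 204   5   5  19] [197.78947368 206.36842105]
[182 215   6  10  28] [184.92857143 220.14285714]
```

View pics/m.png

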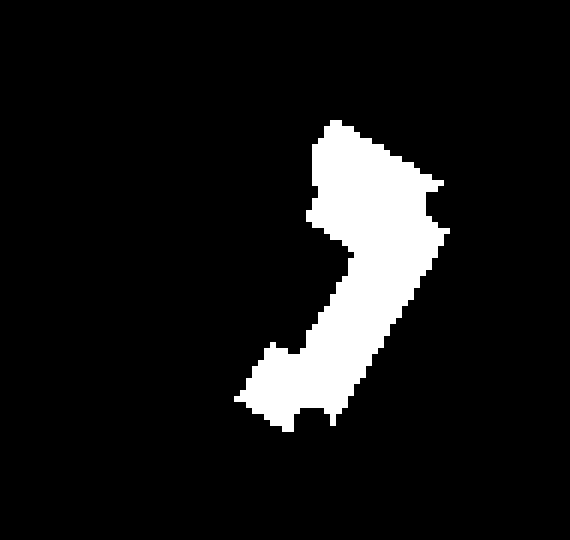

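```bash
cat > fx.py <<'E'
from h import *
from scipy.ndimage import map_coordinates
def edge(g,a,b,inside,r=4,lo=.1,hi=.9,n=40):
    """sub-pixel points of the strongest inside->outside drop along a-b"""
    a=np.array(a,float);b=np.array(b,float);d=(b-a)/np.linalg.norm(b-a);nn=np.array([-d[1],d[0]])
    if np.dot(np.array(inside)-a,nn)>0: nn=-nn
    s=np.arange(-r,r+.01,.25);P=[]
    for f in np.linspace(lo,hi,n):
        p=a+f*(b-a);q=p+s[:,None]*nn
        v=map_coordinates(g.astype(float),[q[:,1],q[:,0]],order=1)
        dv=v[:-4]-v[4:]
        k=dv.argmax()
        if dv[k]>8: P.append(p+nn*(s[k]+.5))
    return np.array(P)
def line(P):
    """robust 2-D line fit: point, direction, rms"""
    for _ in range(4):
        vx,vy,x,y=cv2.fitLine(P.astype(np.float32),cv2.DIST_HUBER,0,.01,.01).ravel()
        e=(P-[x,y])@[-vy,vx];k=np.abs(e)<max(.0012,2*np.median(np.abs(e)))
        P=P[k]
    return np.array([x,y],float),np.array([vx,vy],float),e[k].std(),len(P)
E
python3 - <<'E'
from workcell import robot
from fx import *
T=robot.camera_info("top");S=robot.camera_info("side")
t=cv2.imread("pics/top0.png");g=cv2.cvtColor(t,cv2.COLOR_BGR2GRAY)
C=np.array([(243,57),(88,312),(320,468),(477,200)])/6.+[149.6,159.6]
ctr=C.mean(0);L={}
for n,i,j in(("back",0,1),("left",1,2),("front",2,3),("right",3,0)):
    P=onz(T,edge(g,C[i],C[j],ctr),.016)[:,:2]
    L[n]=line(P);p,d,e,k=L[n];print(n,p,"ang",math.degrees(math.atan2(d[1],d[0]))%180,e*1e3,k)
def X(a,b):
    p,d=L[a][:2];q,f=L[b][:2];s=np.linalg.solve(np.c_[d,-f],q-p);return p+s[0]*d
cs=[X("back","left"),X("left","front"),X("front","right"),X("right","back")]
print(np.array(cs));print([np.linalg.norm(cs[i]-cs[(i+1)%4]) for i in range(4)])
print(onz(T,C,.016))
print("spot",onz(T,[(197.79,206.37)],.024))
E
```

```text
back [0.57335806 0.19770153] ang 150.26172904227613 0.5604560073443108 38
left [0.47313178 0.16439213] ang 60.32628782962719 0.6248813976007159 38
front [0.50805187 0.05213908] ang 150.07646727954264 0.4934900672161497 36
right [0.62811726 0.09565265] ang 60.13867575320886 0.6310735248497065 36
[[0.51206267 0.23271808]
 [0.43359138 0.09499647]
 [0.57951861 0.01100482]
 [0.65871164 0.14894111]]
[np.float64(0.15850863119096104), np.float64(0.16837266176470814), np.float64(0.1590533172768329), np.float64(0.16889197944824247)]
[[0.65912446 0.1463587  0.016     ]
 [0.51033382 0.22901374 0.016     ]
 [0.42607701 0.09285792 0.016     ]
 [0.58020672 0.00907507 0.016     ]]
spot [[0.53091241 0.11319911 0.024     ]]
```

Run:
```python
from workcell import robot
from fx import *
T=robot.camera_info("top");S=robot.camera_info("side")
cs=np.array([[0.51206267,0.23271808],[0.43359138,0.09499647],[0.57951861,0.01100482],[0.65871164,0.14894111]])
th=math.radians(150.2-180);c=cs.mean(0);o=c+.02*np.array([-math.sin(th),math.cos(th)])
print("fix",o,th)
R=np.array([[math.cos(th),math.sin(th)],[-math.sin(th),math.cos(th)]])
print("spot local",R@(np.array([0.53091241,0.11319911])-o))
t=cv2.imread("pics/top0.png");s=cv2.imread("pics/side0.png")
g=cv2.cvtColor(s,cv2.COLOR_BGR2GRAY)
m=(g[185:194,252:268]>120);ys,xs=np.nonzero(m);w=g[185:194,252:268][m].astype(float);print(m.astype(int));ps=((xs*w).sum()/w.sum()+252,(ys*w).sum()/w.sum()+185)
print(ps, tri(T,(197.79,206.37),S,ps))
# overlay
bx=0
pts=[(-85,-100,16),(85,-100,16),(85,60,16),(-85,60,16),(-70,0,48),(70,0,48),(70,40,48),(-70,40,48),(bx-22,-8,91),(bx+22,-8,91),(bx-22,0,91),(bx+22,0,91),(bx,-34,24)]
W=fx2w(o,th,np.array(pts)/1000.)
for n,im,I,x0,y0,k in(("t",t,T,150,160,7),("s",s,S,220,160,8)):
    z=cv2.resize(im[y0:y0+80,x0:x0+95],None,fx=k,fy=k,interpolation=cv2.INTER_CUBIC)
    for p in proj(I,W): cv2.circle(z,tuple(int(v) for v in (p-[x0-.5,y0-.5])*k),2,(0,0,255),-1)
    cv2.imwrite(f"pics/ov_{n}.png",z)
# probe
for z in (.145,): print("probe top view guess",onz(T,[(326.4,230)],z))
```

```text
fix [0.55591055 0.13927043] -0.5201081170943104
spot local [-0.00873576 -0.03504722]
[[0 0 0 0 0 0 0 0 0 0 0 0 0 0 0 0]
 [0 0 0 0 0 0 0 0 0 0 0 0 0 0 0 0]
 [1 0 0 0 0 0 0 0 0 0 0 0 0 0 0 0]
 [0 0 0 0 0 0 0 0 0 0 0 0 0 0 0 0]
 [0 0 0 0 0 0 1 1 1 1 1 1 0 0 0 0]
 [0 0 0 0 0 0 0 1 1 1 1 0 0 0 0 0]
 [0 0 0 0 0 0 0 0 0 0 0 0 0 0 0 0]
 [0 0 0 0 0 0 0 0 0 0 0 0 0 0 0 0]
 [1 1 1 0 0 0 0 0 0 0 0 0 0 0 0 0]]
(np.float64(258.1078691423519), np.float64(190.0499557913351)) (array([0.5286305 , 0.11345653, 0.02004439]), np.float64(0.005105766175791915))
probe top view guess [[ 0.46037137 -0.3028538   0.145     ]]
```

View pics/ov_t.png

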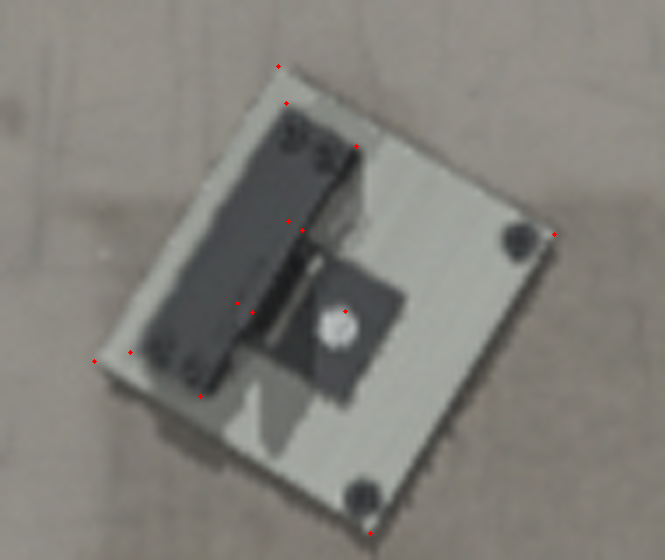

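View pics/ov_s.png

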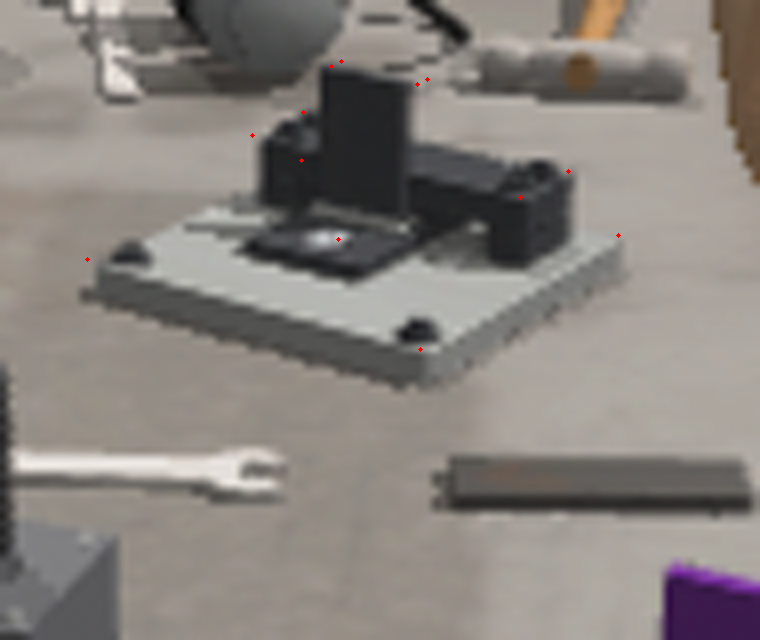

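```bash
cat > g.py <<'E'
from fx import *
from workcell import robot
O=np.array([0.5562,0.1393]);TH=-0.5201
def W(x,y,z): # fixture-local mm grasp point -> TCP
    p=fx2w(O,TH,np.array([x,y,z])/1000.)[0]; return p+[0,0,.164]
def st():
    o=robot.observe();print("t%.1f"%o['clock'],o['tcp_pos'].round(4),o['tcp_rot'].round(3),"F",o['wrist_force'].round(2),"M",o['wrist_torque'].round(2),"w %.1fmm"%(o['gripper_width']*87));return o
E
python3 - <<'E'
from g import *
for p in (W(-9,-7,140),W(-9,-7,74),W(0,-90,100)):
    for y in (TH+math.pi/2,TH-math.pi/2):
        q=robot.ik(p,[math.pi,0,y]);print(p.round(3),round(y,2),None if q is None else np.round(q,2))
T=robot.camera_info("top");S=robot.camera_info("side")
# probe top from both views: hemispherical dome, side top pixel ; axis column
g=cv2.cvtColor(cv2.imread("pics/side0.png"),cv2.COLOR_BGR2GRAY)
for r in (204,208,214,220,226): print(r,g[r,205:226])
E
```

```text
[0.545 0.138 0.304] 1.05 [ 0.54  0.37 -0.29  0.   -0.91  2.09]
[0.545 0.138 0.304] -2.09 [ 0.54  0.37 -0.29  0.   -0.91 -1.06]
[0.545 0.138 0.238] 1.05 [ 0.54  0.46 -0.36  0.   -0.76  2.09]
[0.545 0.138 0.238] -2.09 [ 0.54  0.46 -0.36  0.   -0.76 -1.06]
[0.511 0.061 0.264] 1.05 [ 0.43  0.35 -0.45  0.   -0.77  2.19]
[0.511 0.061 0.264] -2.09 [ 0.43  0.35 -0.45  0.   -0.77 -0.95]
204 [160 161 156 152 145  82  81 111 112 113 114 118 111 103 108 140 142 142
 143 143 142]
208 [154 150 147 144  83  39  50  59  61  63  65  71  76  79  58  64 144 143
 142 143 146]
214 [160 157 152 147 115  31  46  46  38  39  33  44  48  63  56  44 114 143
 144 143 145]
220 [163 162 163 144 159  26  48  45  37  37  39  44  47  62  54  40  76  92
  92  91  94]
226 [154 128 128 129 126  67  34  46  48  38  40  44  61  76  57  39  86 128
 128 128 128]
```

Run:
```python
from g import *
D=[math.pi,0,TH-math.pi/2]
robot.move_ptp(W(-9,-7,150),D);robot.move_gripper(58/87,10)
st()
for n in("top","side"): cv2.imwrite(f"pics/h1_{n}.png",robot.snapshot(n)[:,:,::-1])
t=cv2.imread("pics/h1_top.png")[150:250,140:250];s=cv2.imread("pics/h1_side.png")[110:220,220:310]
o=np.zeros((500,790,3),np.uint8);a=cv2.resize(t,(440,400));b=cv2.resize(s,(342,418));o[:400,:440]=a;o[:418,445:787]=b;cv2.imwrite("pics/h1.png",o)
```

```text
t3.1 [0.5449 0.1377 0.314 ] [-3.142 -0.    -2.091] F [ 0.44 -0.95  0.72] M [ 0.07 -0.11  0.01] w 57.9mm
```

View pics/h1.png

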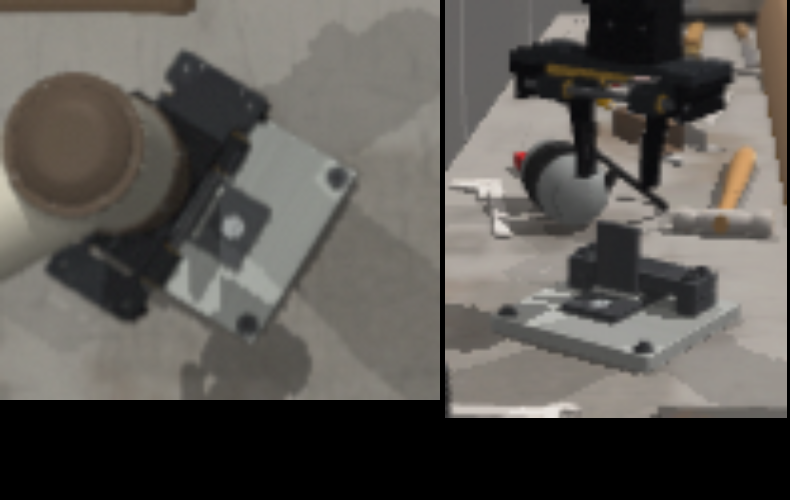

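Run:
```python
from g import *
D=[math.pi,0,TH-math.pi/2]
robot.line_to(W(-9,-7,95),speed=.15);st()
robot.line_to(W(-9,-7,75),speed=.06);st()
robot.move_gripper(0.0,30);st()
cv2.imwrite("pics/h2.png",cv2.resize(robot.snapshot("side")[110:220,220:310,::-1],None,fx=6,fy=5.4))
```

```text
t3.8 [0.5453 0.1379 0.2593] [-3.141 -0.    -2.09 ] F [-0.33  0.49  0.89] M [ 0.15 -0.09 -0.03] w 57.8mm
t4.2 [0.5449 0.1377 0.2387] [ 3.141e+00 -1.000e-03 -2.091e+00] F [-0.11  0.75 -0.83] M [ 0.09 -0.14 -0.02] w 58.4mm
t4.7 [0.5449 0.1378 0.2393] [-3.141  0.    -2.091] F [-0.6   0.54  1.49] M [ 0.27  0.11 -0.06] w 43.4mm
```

View pics/h2.png

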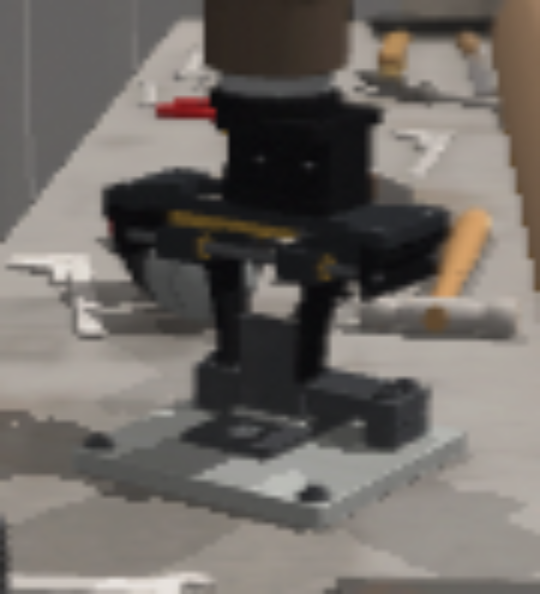

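Run:
```python
from g import *
robot.line_to(W(-9,-12,75),speed=.04);st()
robot.line_to(W(-9,-75,75),speed=.1);st()
robot.line_to(W(-9,-75,105),speed=.1);o=st()
q=o['q'].copy();q[5]+=math.pi;robot.set_joints(q);robot.hold(.3);st()
for n in("top","side"): cv2.imwrite(f"pics/h3_{n}.png",robot.snapshot(n)[:,:,::-1])
t=cv2.imread("pics/h3_top.png")[150:250,140:250];s=cv2.imread("pics/h3_side.png")[110:220,220:310]
o=np.zeros((500,790,3),np.uint8);a=cv2.resize(t,(440,400));b=cv2.resize(s,(342,418));o[:400,:440]=a;o[:418,445:787]=b;cv2.imwrite("pics/h3.png",o)
```

```text
t5.0 [0.5426 0.1333 0.2393] [-3.141e+00  1.000e-03 -2.091e+00] F [1.39 1.62 0.56] M [ 0.46 -0.31 -0.05] w 43.5mm
t5.8 [0.5104 0.0774 0.2392] [ 3.14  -0.005 -2.091] F [-1.32 -4.68  7.46] M [-1.29  0.16 -0.06] w 43.7mm
t6.2 [0.5104 0.0786 0.2679] [ 3.139e+00 -2.000e-03 -2.091e+00] F [-0.72  0.1  -5.29] M [ 0.02 -0.04  0.03] w 43.6mm
t9.2 [0.5104 0.0786 0.2679] [-3.139e+00  2.000e-03  1.050e+00] F [ 0.48  0.2  -5.45] M [-0.11 -0.13 -0.09] w 43.5mm
```

View pics/h3.png

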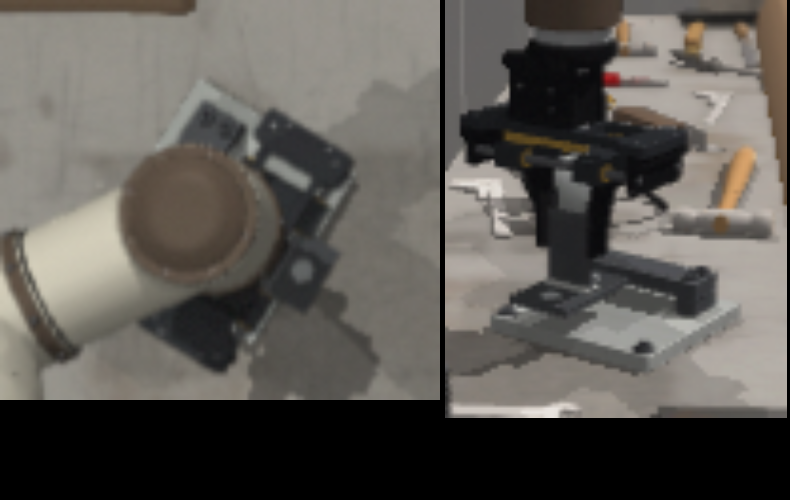

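Run:
```python
from g import *
robot.line_to(W(0,-75,82),speed=.1);f0=st()['wrist_force'][2]
for z in np.arange(80,73.4,-.5):
    robot.line_to(W(0,-75,z),speed=.03);f=robot.observe()['wrist_force'][2]
    print(z,round(f,1),end=' ')
    if f-f0>8: break
robot.hold(.2);st()
for n in("top","side"): cv2.imwrite(f"pics/h4_{n}.png",robot.snapshot(n)[:,:,::-1])
s=cv2.imread("pics/h4_side.png")[130:220,220:310];cv2.imwrite("pics/h4.png",cv2.resize(s,None,fx=6.5,fy=6.5,interpolation=cv2.INTER_CUBIC))
```

```text
t9.7 [0.5189 0.074  0.2454] [-3.138e+00  3.000e-03  1.050e+00] F [-0.72  0.1  -4.51] M [-0.1  -0.07 -0.04] w 44.0mm
80.0 -4.4 79.5 -5.4 79.0 -5.5 78.5 -4.8 78.0 -5.4 77.5 -4.9 77.0 -4.4 76.5 -4.3 76.0 -4.5 75.5 -5.4 75.0 -1.2 74.5 4.5 t12.9 [0.5189 0.0742 0.2393] [-3.14e+00  2.00e-03  1.05e+00] F [-3.82  0.44  5.2 ] M [-0.05  1.02  0.  ] w 43.5mm
```

View pics/h4.png

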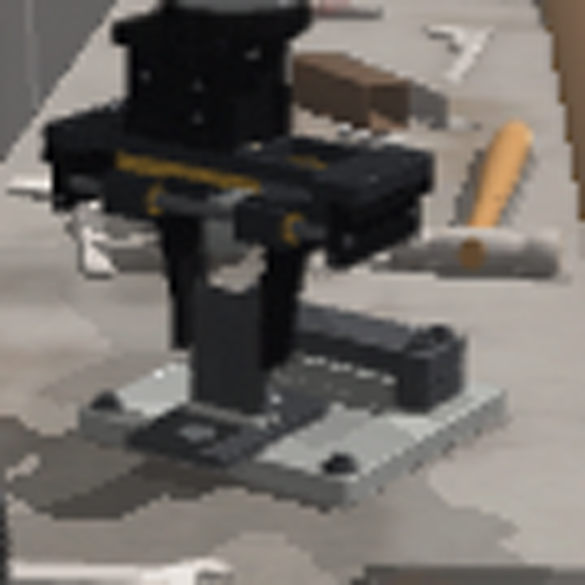

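```bash
cat > slide.py <<'E'
from g import *
n=np.array([-math.sin(TH),math.cos(TH)])
E
python3 - <<'E'
from slide import *
robot.line_to(W(0,-75,75),speed=.03)
robot.line_to(W(0,-30,75),speed=.1);st()
robot.line_to(W(0,-10,75),speed=.06);o=st();f0=o['wrist_force'][:2]@n;print(f0)
for y in np.arange(-9,5.1,1):
    robot.line_to(W(0,y,75),speed=.03);o=robot.observe();f=o['wrist_force'][:2]@n
    print(y,round(f,1),round(o['wrist_force'][2],1),end='; ')
    if f-f0<-9: break
robot.hold(.2);st()
for n in("top","side"): cv2.imwrite(f"pics/h5_{n}.png",robot.snapshot(n)[:,:,::-1])
s=cv2.imread("pics/h5_side.png")[130:220,220:310];cv2.imwrite("pics/h5.png",cv2.resize(s,None,fx=6.5,fy=6.5,interpolation=cv2.INTER_CUBIC))
E
```

```text
t13.8 [0.5422 0.1141 0.2393] [ 3.141e+00 -2.000e-03  1.051e+00] F [0.94 2.86 0.27] M [ 0.55 -0.7   0.03] w 43.3mm
t14.3 [0.5507 0.13   0.2393] [-3.138  0.004  1.049] F [-2.28 -1.64  5.33] M [-0.74  0.37 -0.04] w 43.3mm
-2.5550240902824966
-9.0 -5.1 7.4; -8.0 -5.9 6.5; -7.0 -6.5 7.8; -6.0 -6.2 7.7; -5.0 -6.1 7.3; -4.0 -6.9 8.2; -3.0 -6.5 7.3; -2.0 -6.4 7.8; -1.0 -6.4 7.8; 0.0 -7.1 7.8; 1.0 -6.6 8.0; 2.0 -9.2 9.1; 3.0 -9.5 9.5; 4.0 -11.0 10.6; 5.0 -13.3 11.1; t18.2 [0.5565 0.14   0.2392] [-3.135  0.014  1.049] F [ -4.8  -12.73  11.43] M [-3.68  1.32 -0.03] w 43.7mm
```

View pics/h5.png

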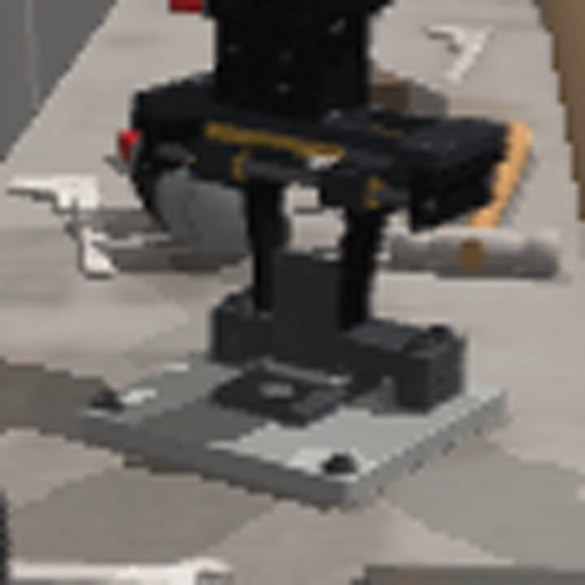

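Run:
```python
from slide import *
robot.line_to(W(0,1.5,75),speed=.03);robot.hold(.2);st()
robot.move_gripper(60/87,10);st()
robot.line_to(W(0,-3,76),speed=.05);robot.line_to(W(0,-3,130),speed=.15)
P=W(0,-3,200)
robot.line_to(P,speed=.25)
# clear the top view: swing towards the dock side
robot.line_to([.40,-.05,.42],speed=.35);st()
for m in("top","side"): cv2.imwrite(f"pics/h6_{m}.png",robot.snapshot(m)[:,:,::-1])
t=cv2.imread("pics/h6_top.png")[160:250,150:245];s=cv2.imread("pics/h6_side.png")[150:220,220:310]
cv2.imwrite("pics/h6t.png",cv2.resize(t,None,fx=6,fy=6,interpolation=cv2.INTER_CUBIC));cv2.imwrite("pics/h6s.png",cv2.resize(s,None,fx=8,fy=8,interpolation=cv2.INTER_CUBIC))
```

```text
t18.8 [0.5556 0.139  0.2392] [-3.137  0.007  1.049] F [-4.37 -4.56  7.51] M [-1.5   0.91 -0.05] w 43.8mm
t19.4 [0.557  0.1407 0.2389] [-3.139e+00  2.000e-03  1.050e+00] F [ 0.36  0.32 -1.01] M [-0.08 -0.09 -0.06] w 60.1mm
t21.5 [ 0.4004 -0.0497  0.4192] [-3.139e+00  2.000e-03  1.050e+00] F [ 1.   -0.32 -0.11] M [-0.   -0.11  0.01] w 60.2mm
```

View pics/h6t.png

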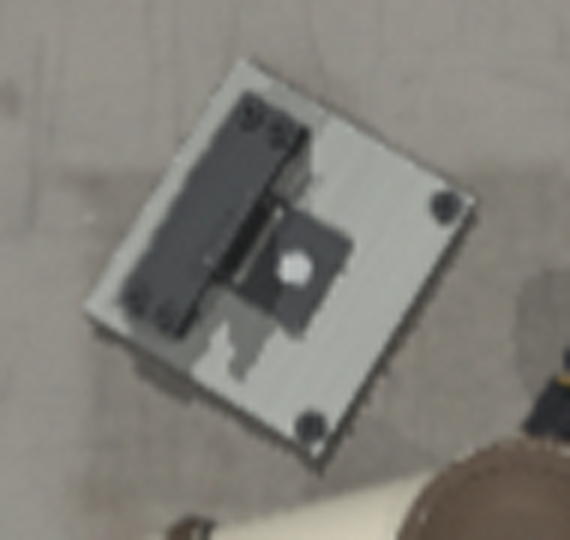

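View pics/h6s.png

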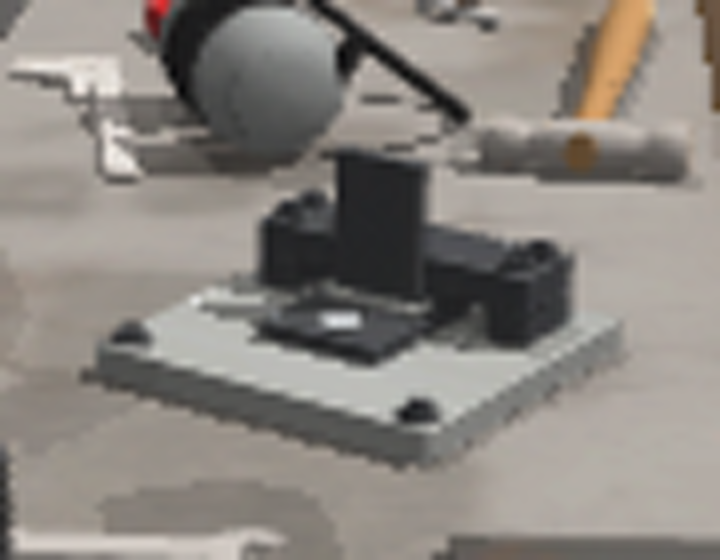

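```bash
cat > spot.py <<'E'
from slide import *
T=robot.camera_info("top");S=robot.camera_info("side")
R=np.array([[math.cos(TH),math.sin(TH)],[-math.sin(TH),math.cos(TH)]])
def spot(f):
    g=cv2.cvtColor(cv2.imread(f),cv2.COLOR_BGR2GRAY).astype(float)
    x0,y0=192,199;w=np.clip(g[y0:y0+12,x0:x0+13]-115,0,None)
    n,l,s,c=cv2.connectedComponentsWithStats((w>0).astype(np.uint8))
    k=l[ int(round(7)),6];i=1+s[1:,4].argmax() if k==0 else k
    w=w*(l==i);yy,xx=np.mgrid[y0:y0+12,x0:x0+13];c=((xx*w).sum()/w.sum(),(yy*w).sum()/w.sum())
    p=onz(T,[c],.024)[0];print(f,np.round(c,2),p.round(4),"local",((R@(p[:2]-O))*1000).round(1))
    return p
def flange(f,c):
    g=255-cv2.cvtColor(cv2.imread(f),cv2.COLOR_BGR2GRAY)
    # c: four px corners: leftback,leftfront,rightfront,rightback
    for n,a,b in(("left",c[0],c[1]),("front",c[1],c[2]),("right",c[2],c[3])):
        P=onz(T,edge(g,a,b,np.mean(c,0),r=3,lo=.12,hi=.88,n=25),.024)[:,:2]
        p,d,e,k=line(P);print(n,"angle rel fixture %.2f deg"%((math.degrees(math.atan2(d[1],d[0])-TH)+45)%90-45),"local",((R@(p-O))*1000).round(1),round(e*1e3,2),k)
E
python3 - <<'E'
from spot import *
spot("pics/top0.png");spot("pics/h6_top.png")
f=lambda L:np.array(L)/6.+[149.6,159.6]
flange("pics/top0.png",f([(235,297),(297,347),(347,250),(290,215)]))
flange("pics/h6_top.png",f([(240,288),(302,335),(353,240),(300,205)]))
E
```

```text
pics/top0.png [197.73 206.27] [0.5313 0.1134 0.024 ] local [ -8.8 -34.9]
pics/h6_top.png [198.71 204.21] [0.5383 0.1104 0.024 ] local [ -1.1 -34. ]
left angle rel fixture -2.54 deg local [-39.3 -30.9] 0.53 19
front angle rel fixture -0.57 deg local [ -7.2 -57.7] 0.51 22
right angle rel fixture -0.83 deg local [ 22.  -35.5] 0.6 25
left angle rel fixture -10.34 deg local [-32.8 -38.3] 0.49 16
front angle rel fixture 1.47 deg local [ -3.6 -57. ] 0.47 22
right angle rel fixture 0.51 deg local [ 29.4 -35.7] 0.62 24
```

Run:
```python
from slide import *
D=[math.pi,0,TH+math.pi/2]
robot.move_gripper(0,10)
robot.line_to(W(0,-35,130),rot=D,speed=.35);robot.line_to(W(0,-35,56),speed=.12);o=st();f0=o['wrist_force'][:2]@n
robot.line_to(W(0,-22,56),speed=.06)
for y in np.arange(-21,-7,1):
    robot.line_to(W(0,y,56),speed=.03);o=robot.observe();f=o['wrist_force'][:2]@n
    print(y,round(f,1),((o['tcp_pos'][:2]-O)@n*1000).round(1),end='; ')
    if f-f0<-8: break
robot.hold(.2);st()
cv2.imwrite("pics/h7.png",cv2.resize(robot.snapshot("side")[130:220,220:310,::-1],None,fx=6.5,fy=6.5,interpolation=cv2.INTER_CUBIC))
robot.line_to(W(0,-35,56),speed=.08);robot.line_to(W(0,-35,150),speed=.25);robot.line_to([.40,-.05,.42],speed=.4)
st()
for m in("top","side"): cv2.imwrite(f"pics/h8_{m}.png",robot.snapshot(m)[:,:,::-1])
from spot import *
f=lambda L:np.array(L)/6.+[149.6,159.6]
spot("pics/h8_top.png");flange("pics/h8_top.png",f([(240,288),(302,335),(353,240),(300,205)]))
t=cv2.imread("pics/h8_top.png")[160:250,150:245]
cv2.imwrite("pics/h8t.png",cv2.resize(t,None,fx=6,fy=6,interpolation=cv2.INTER_CUBIC))
```

```text
t24.4 [0.5391 0.1088 0.2211] [ 3.140e+00 -2.000e-03  1.051e+00] F [ 0.6  -0.69 -0.66] M [-0.02 -0.1   0.  ] w 0.3mm
-21 0.2 -21.0; -20 0.1 -20.0; -19 -0.2 -19.1; -18 -3.6 -18.6; -17 -7.1 -18.4; -16 -8.7 -18.0; t26.5 [0.5472 0.1236 0.2199] [-3.139  0.005  1.05 ] F [-2.61 -7.95  5.71] M [-2.23  0.79  0.1 ] w 0.4mm
t28.2 [ 0.3998 -0.0501  0.4193] [-3.141  0.     1.05 ] F [-0.47  0.38 -0.67] M [-0.02 -0.04 -0.02] w 0.4mm
pics/h8_top.png [198.57 204.3 ] [0.538  0.1108 0.024 ] local [ -1.7 -33.7]
left angle rel fixture -5.74 deg local [-32.6 -35.5] 0.8 25
front angle rel fixture 0.97 deg local [ -3.2 -56.6] 0.64 23
right angle rel fixture 0.64 deg local [ 28.5 -33.7] 0.5 24
```

View pics/h7.png

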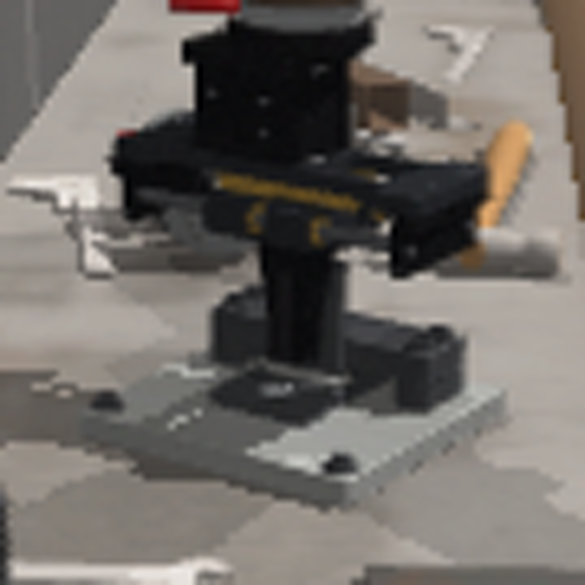

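View pics/h8t.png

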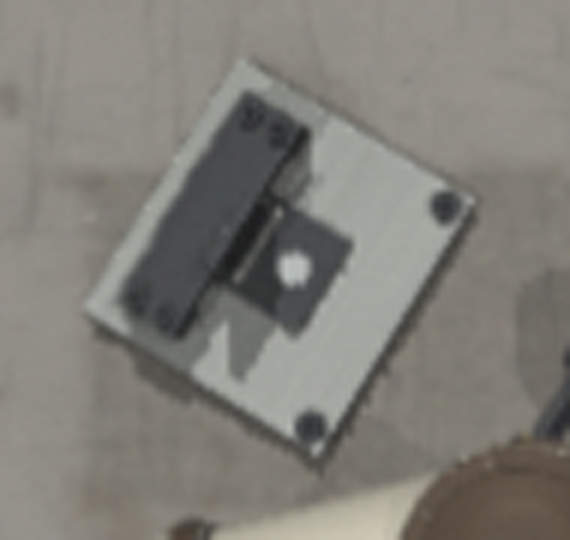

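Run:
```python
from spot import *
tp=(326.0,229.6);sp=(215.1,203.5)
print(tri(T,tp,S,sp)); print(onz(T,[tp],.142))
C=np.array([(142,80),(270,103),(240,222),(130,200)])/6.+[289.6,204.6]
P=onz(T,C,.075);print(P,P.mean(0),[np.linalg.norm(P[i]-P[(i+1)%4]) for i in range(4)])
t=cv2.imread("pics/h8_top.png");im=cv2.resize(t[205:275,290:350],None,fx=8,fy=8,interpolation=cv2.INTER_CUBIC);cv2.imwrite("pics/d.png",im)
e,v=rays(S,[sp]);A=np.array([.460,-.300,.14])
for q in ([.460,-.302,.075],[.460,-.302,.143]):print(proj(T,q),proj(S,q))
```

```text
(array([ 0.46219054, -0.30222145,  0.14063967]), np.float64(0.001115437004727714))
[[ 0.4616225  -0.30210558  0.142     ]]
[[ 0.49967181 -0.2712805   0.075     ]
 [ 0.48878956 -0.34141846  0.075     ]
 [ 0.42408529 -0.32576456  0.075     ]
 [ 0.43469998 -0.26574071  0.075     ]] [ 0.46181166 -0.30105106  0.075     ] [np.float64(0.0709771578389442), np.float64(0.06657092111481107), np.float64(0.060955186132899145), np.float64(0.0652075783115359)]
[[322.48881481 230.36027469]] [[215.01017943 228.98947585]]
[[326.01397316 230.12230421]] [[213.89805586 202.48299005]]
```

View pics/d.png

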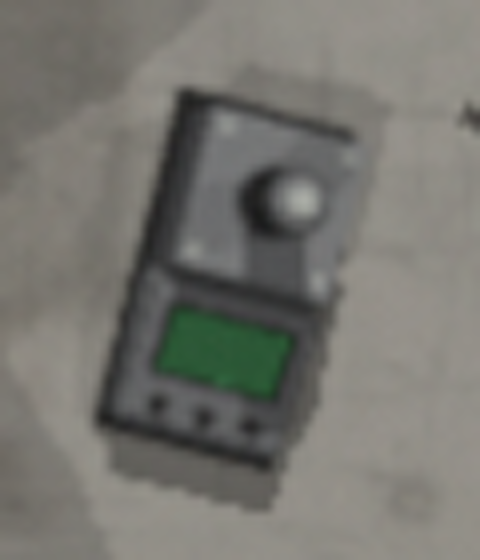

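```bash
cat > pr.py <<'E'
from spot import *
PX,PY=.4625,-.3035
D0=[math.pi,0,0.]
E
python3 - <<'E'
from pr import *
for y in (0,math.pi,-math.pi/2,math.pi/2):print(y,np.round(robot.ik([PX,PY,.30],[math.pi,0,y]),2),np.round(robot.ik([.538,.111,.30],[math.pi,0,y]),2))
robot.move_gripper(60/87,10)
robot.move_ptp([PX,PY,.400],D0);o=st();print(o['q'])
for m in("top","side"): cv2.imwrite(f"pics/h9_{m}.png",robot.snapshot(m)[:,:,::-1])
s=cv2.imread("pics/h9_side.png")[130:275,150:280];cv2.imwrite("pics/h9.png",cv2.resize(s,None,fx=4,fy=4,interpolation=cv2.INTER_CUBIC))
E
```

```text
0 [-0.29  0.36 -0.31  0.   -0.89  1.86] [ 0.5   0.36 -0.32  0.   -0.89  1.07]
3.141592653589793 [-0.29  0.36 -0.31 -0.   -0.89 -1.28] [ 0.5   0.36 -0.32 -0.   -0.89 -2.07]
-1.5707963267948966 [-0.29  0.36 -0.31  0.   -0.89  0.29] [ 0.5   0.36 -0.32  0.   -0.89 -0.5 ]
1.5707963267948966 [-0.29  0.36 -0.31  0.   -0.89 -2.85] [ 0.5   0.36 -0.32  0.   -0.89  2.64]
t30.5 [ 0.4625 -0.3029  0.4001] [-3.141e+00 -0.000e+00  1.000e-03] F [0.26 0.32 0.29] M [ 0.   -0.06  0.02] w 60.0mm
[-2.86614024e-01  2.65775313e-01 -1.78419184e-01 -2.82269372e-04
 -1.12662395e+00  1.85896088e+00]
```

View pics/h9.png

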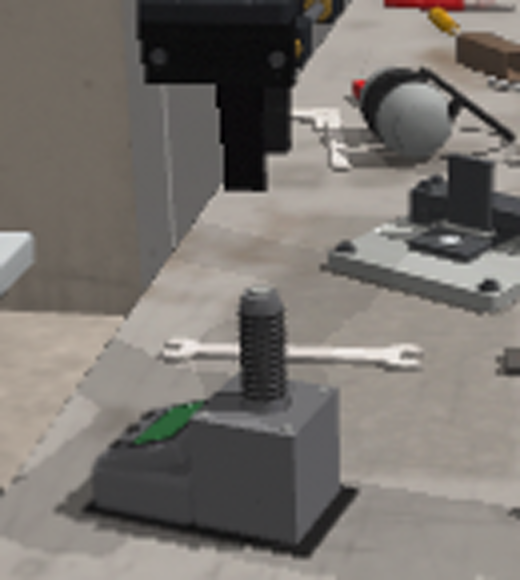

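Run:
```python
from pr import *
print(proj(S,[[PX,-.303-.037,.22],[PX,-.303+.037,.22],[PX,PY,.13],[PX,PY,.10]]))
g=cv2.cvtColor(cv2.imread("pics/h9_side.png"),cv2.COLOR_BGR2GRAY)
for r in(168,172,174): print(r,g[r,200:226])
for r in(204,208,212,216,220): print(r,g[r,205:226])
```

```text
[[210.1312409  175.94910645]
 [216.81852179 165.81523466]
 [215.05176511 207.97626241]
 [215.53269271 219.74900462]]
168 [ 98  97  98  97  99  99  13  11  10  13  11  12  11  13  13  18  61  96
  95  95  96 106 166 168 169 170]
172 [ 99  99  98  98  98  99  12  11  12   9  14  12  12  11  11  27  96 155
 151 150 149 148 146 146 146 149]
174 [ 99  98  99  99  97  97  10  13  13  11  10  12  10  11  11  17  65 148
 148 148 147 147 148 151 152 155]
204 [166 167 163 158 150  82  78 105 106 109 109 112  99  99 105 133 135 136
 136 135 135]
208 [161 156 152 149  86  38  49  57  59  60  63  69  75  79  58  61 137 135
 136 137 139]
212 [147 147 145 143 112  36  36  46  38  39  41  43  50  77  57  45 111 140
 140 140 140]
216 [213 213 213 199 193  33  46  49  41  41  35  46  50  63  56  54 149 180
 176 161 163]
220 [155 154 154 134 151  25  49  47  39  39  41  46  49  64  56  40  73  86
  86  86  87]
```

```bash
sed -i 's/PX,PY=.4625,-.3035/PX,PY=.4614,-.3035/' pr.py
python3 - <<'E'
from pr import *
robot.line_to([PX,PY,.164+.150],speed=.2);st()
robot.line_to([PX,PY,.164+.120],speed=.1);st()
robot.move_gripper(0,25);robot.hold(.2);st()
cv2.imwrite("pics/h10.png",cv2.resize(robot.snapshot("side")[130:275,150:280,::-1],None,fx=4,fy=4,interpolation=cv2.INTER_CUBIC))
E
```

```text
t31.1 [ 0.4621 -0.3031  0.3151] [ 3.14e+00 -1.00e-03  2.00e-03] F [0.71 0.51 1.19] M [ 0.04 -0.05 -0.02] w 59.8mm
t31.6 [ 0.4617 -0.3036  0.2848] [ 3.141e+00 -1.000e-03  0.000e+00] F [ 0.4  -0.89  0.73] M [-0.08 -0.03  0.01] w 60.2mm
t32.5 [ 0.4615 -0.3036  0.2841] [ 3.141 -0.     0.   ] F [-0.14 -1.58  0.98] M [-0.25  0.01 -0.02] w 25.7mm
```

View pics/h10.png

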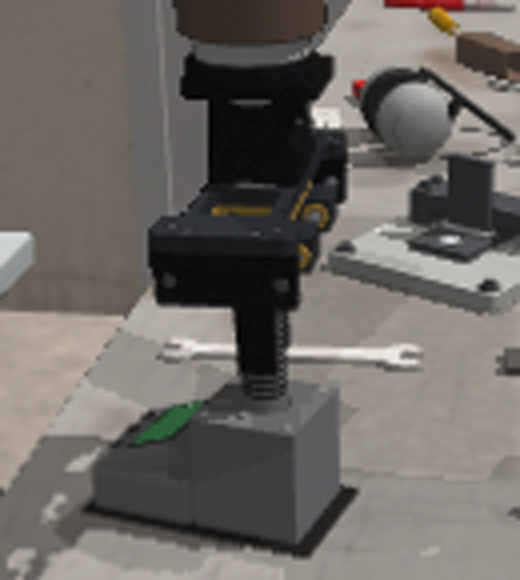

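Run:
```python
from pr import *
robot.line_to([PX,PY,.164+.150],speed=.06);st()
robot.line_to([PX,PY,.164+.245],speed=.15);robot.hold(.2);st()
SX,SY=.5387,.1100
robot.line_to([SX,SY,.164+.245],speed=.25);st()
robot.line_to([SX,SY,.164+.149],speed=.12);robot.hold(.3);st()  # tip ~10 mm above spot
for m in("top","side"): cv2.imwrite(f"pics/h11_{m}.png",robot.snapshot(m)[:,:,::-1])
cv2.imwrite("pics/h11.png",cv2.resize(cv2.imread("pics/h11_side.png")[130:210,220:310],None,fx=7,fy=7,interpolation=cv2.INTER_CUBIC))
```

```text
t33.2 [ 0.4613 -0.3034  0.3143] [ 3.142 -0.    -0.   ] F [ 0.5  -1.33 -2.56] M [-0.44 -0.1  -0.03] w 25.4mm
t34.2 [ 0.4613 -0.3034  0.4077] [-3.141e+00  2.000e-03 -0.000e+00] F [-1.39  0.37 -1.98] M [-0.07  0.01 -0.02] w 25.6mm
t36.0 [0.5385 0.1091 0.409 ] [ 3.141e+00  0.000e+00 -1.000e-03] F [ 0.41 -0.17 -2.51] M [-0.03  0.01 -0.01] w 25.8mm
t37.2 [0.5388 0.1101 0.3135] [-3.141e+00 -1.000e-03  0.000e+00] F [ 0.16 -0.85 -2.27] M [-0.02 -0.    0.  ] w 25.4mm
```

View pics/h11.png

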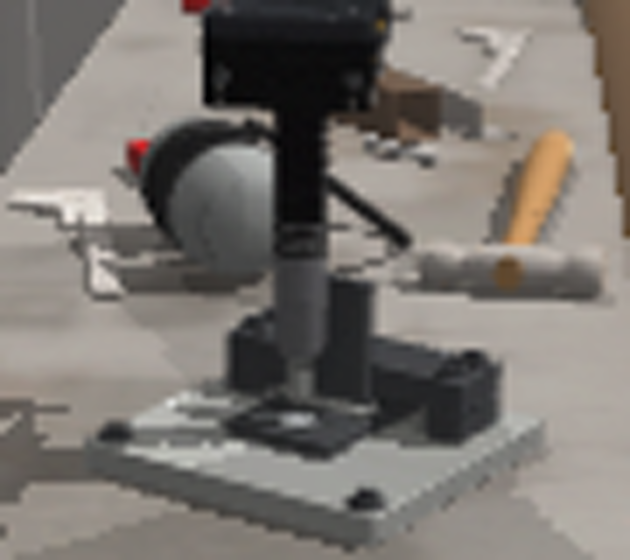

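Run:
```python
from pr import *
print(proj(S,[[.5387,.11,.034],[.5387,.11,.024],[.5387,.10,.024],[.5387,.11,.059],[.5487,.11,.024]]))
a=cv2.imread("pics/h11_side.png");g=cv2.cvtColor(a,cv2.COLOR_BGR2GRAY)
for r in range(174,195): print(r,g[r,254:274])
z=cv2.resize(a[165:200,240:285],None,fx=16,fy=16,interpolation=cv2.INTER_NEAREST)
cv2.imwrite("pics/h11z.png",z)
cv2.imwrite("pics/h11t.png",cv2.resize(cv2.imread("pics/h11_top.png")[160:250,150:245],None,fx=6,fy=6))
```

```text
[[261.71500651 186.64389644]
 [261.68634409 189.37579751]
 [261.45485308 190.40329758]
 [261.78728467 179.74486317]
 [264.58936753 189.48319664]]
174 [147 148 143  94  52  56  55  56  56  61  71  77  58  34  35  36  38  40
  60 122]
175 [124  59  52  54  39  50  55  58  59  61  72  77  58  35  35  35  38  40
  60 123]
176 [ 70  37  40  54  72  57  55  56  58  62  71  78  58  34  36  36  38  41
  62 123]
177 [ 52  61  49  51  71  57  56  57  58  61  71  77  57  34  35  34  39  40
  65 121]
178 [35 35 39 49 59 54 56 56 58 60 70 76 58 35 35 38 38 40 55 64]
179 [35 34 35 35 37 44 55 57 58 62 72 76 45 35 36 37 38 41 56 64]
180 [35 35 35 34 35 37 53 55 56 61 66 57 36 36 38 37 38 41 56 63]
181 [34 36 36 35 35 35 39 61 67 66 56 34 34 34 37 38 39 40 55 64]
182 [35 37 35 35 36 36 41 66 64 64 54 35 35 35 37 37 38 41 53 41]
183 [35 35 36 35 34 33 39 67 83 99 77 35 34 36 38 37 38 40 53 38]
184 [35 36 36 35 36 35 43 68 83 99 77 35 36 36 37 37 38 41 52 36]
185 [ 37  36  38  39  54  55  73  76  83 101  77  36  36  37  37  37  38  41
  54  37]
186 [74 65 57 55 71 53 51 79 80 95 75 54 45 42 40 38 39 40 54 37]
187 [101  99  94  56  35  34  35  47  66  65  79  81  82  93  81  78  57  51
  50  64]
188 [111  76  46  47  45  36  41  45  47  44  45  47  59  76  91 100 119 137
 115  88]
189 [ 44  49  73  73  73  79 114 139 157 136 127  56  62  67  68  70  64  75
  65  41]
190 [ 44  45  45  45  46  50 106 142 155 151 112  83  63  64  69  70  70  71
  72  36]
191 [36 39 41 54 65 72 70 67 59 59 70 69 70 70 71 70 77 68 57 44]
192 [ 59  52  43  39  38  39  42  54  67  71  69  70  70  71  74  69  60  71
 106  94]
193 [177 116  97  79  55  42  40  40  39  38  43  54  67  68  56  66 111 158
 158 157]
194 [182 158 158 158 151  93  81  79  55  41  40  41  43  61  81 107 155 155
 155 157]
```

View pics/h11z.png

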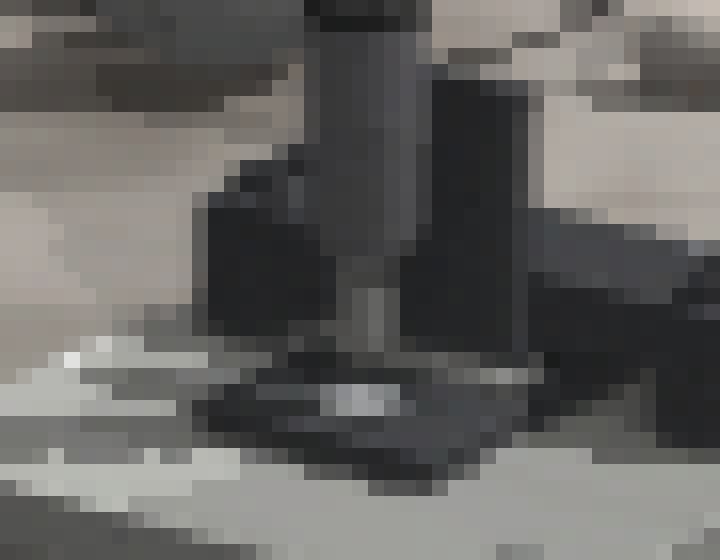

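View pics/h11t.png

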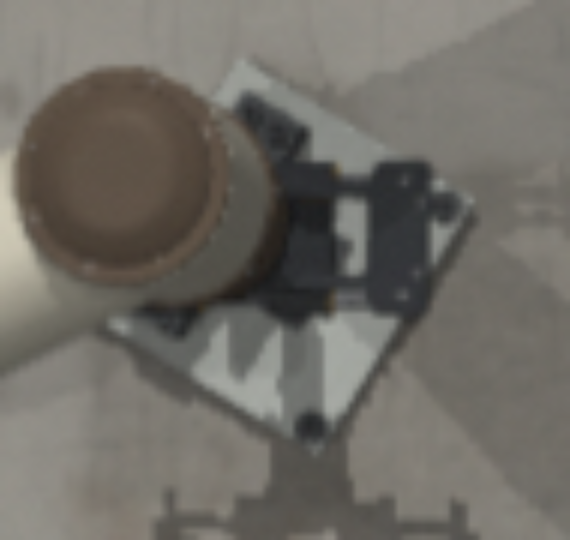

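Run:
```python
from pr import *
SX,SY=.5387,.1100
def F():
    a=[]
    for _ in range(6): robot.hold(.03);o=robot.observe();a.append(np.r_[o['wrist_force'][2],o['tcp_pos'][2]-.164])
    return np.mean(a,0)
f0=F();print(f0)
robot.line_to([SX,SY,.164+.141],speed=.05);print(141,F()-[f0[0],0])
for z in np.arange(.140,.1305,-.001):
    robot.line_to([SX,SY,.164+z],speed=.02);f=F()-[f0[0],0];print(round(z*1e3,1),f.round(4))
    if f[0]>4.7: break
st()
for m in("top","side"): cv2.imwrite(f"pics/h12_{m}.png",robot.snapshot(m)[:,:,::-1])
cv2.imwrite("pics/h12.png",cv2.resize(cv2.imread("pics/h12_side.png")[130:210,220:310],None,fx=7,fy=7,interpolation=cv2.INTER_CUBIC))
g=cv2.cvtColor(cv2.imread("pics/h12_side.png"),cv2.COLOR_BGR2GRAY)
for r in range(178,195): print(r,g[r,254:274])
```

```text
[-2.51768634  0.14910776]
141 [0.05387943 0.1408545 ]
140.0 [0.1641 0.14  ]
139.0 [0.7271 0.1391]
138.0 [2.3089 0.1382]
137.0 [3.3327 0.1371]
136.0 [4.159  0.1361]
135.0 [4.597  0.1351]
134.0 [5.2953 0.1341]
t41.2 [0.5387 0.11   0.2981] [-3.142 -0.     0.   ] F [ 0.81 -0.24  3.22] M [ 0.06 -0.11 -0.03] w 25.4mm
178 [35 35 38 48 59 54 55 55 58 62 71 77 59 35 35 34 38 40 55 64]
179 [34 35 34 35 38 49 54 56 58 61 70 77 59 35 34 36 39 41 55 64]
180 [35 35 35 34 36 48 56 56 57 61 72 77 58 35 35 35 38 41 55 64]
181 [35 36 36 34 37 49 55 56 58 61 72 76 58 34 34 36 39 40 54 64]
182 [35 38 36 35 38 48 55 56 58 62 72 77 57 35 35 37 38 41 54 43]
183 [34 36 35 34 34 44 56 57 59 62 71 75 45 36 36 36 37 41 53 38]
184 [34 35 36 34 35 38 55 56 58 62 69 59 34 35 37 38 39 41 53 37]
185 [37 37 37 39 55 54 67 60 63 68 55 36 36 37 36 37 38 41 54 37]
186 [74 65 56 55 71 52 51 77 80 82 87 54 44 41 40 39 39 40 54 37]
187 [ 99  99  93  52  35  34  40  68  82 102  89  81  82  93  82  77  56  52
  49  63]
188 [ 96  70  45  43  33  35  45  71  83 101  59  46  59  76  90  99 119 137
 115  88]
189 [ 45  45  45  43  34  51 110 112  82  97 107  55  61  62  68  70  64  76
  65  40]
190 [ 44  43  33  34  36  38  58  83  89 131 112  82  62  64  70  70  70  71
  73  36]
191 [35 37 37 39 59 65 63 62 53 54 63 63 64 64 70 71 77 68 57 43]
192 [ 49  47  38  37  38  38  41  53  66  72  69  69  70  69  74  68  60  71
 106  94]
193 [116  92  70  70  55  42  40  41  38  38  43  55  67  69  57  66 110 157
 157 157]
194 [159 158 158 157 152  93  81  80  56  42  40  40  43  62  81 106 155 155
 156 157]
```

View pics/h12.png

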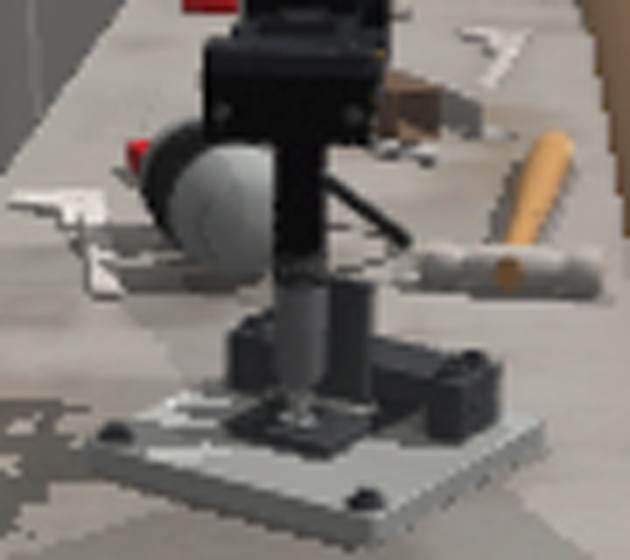

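Run:
```python
from pr import *
robot.hold(.5);st();print(robot.close_job())
```

```text
t41.8 [0.5387 0.11   0.298 ] [-3.142 -0.    -0.   ] F [-0.28  0.17  3.32] M [ 0.07 -0.2   0.01] w 25.3mm
the job is handed in; nothing more can be done
None
```

The job is handed in at 41.8 s, with the probe held upright and its nose pressed on the untested spot. No verdict was reported.

**Choosing the bracket:** The candidates were the dark bracket in the fixture (top-view pixel ~198,206) and the purple look-alike (~318,166). I took the one in the fixture.

**Bracket:** I pulled it out from under the bar, lifted it about 30 mm, turned it half round and lowered it. I then slid it back flat on the plate, pressed it against the bar and let go. A light 8 N push with closed fingers squared it up.

**Probe:** I drew it straight up from its dock and set it on the spot.

**Last checks:**
- **Seating:** The top view puts the spot 33.7 mm in front of the bar; 34 mm is right for a seated bracket. I estimated the yaw only from pixel edges. The front and right flange edges read 0.6–1.0° off square, which is about the noise limit. The left edge read −5.7°, but that side gave poor readings from the start and lay in shadow on the picture, so I discarded it.
- **Nose travel:** The nose touched at a grip height of about 139 mm and is now at 134.0 mm, so it is about 5 mm in. The extra force is about 5.3–5.8 N, against about 5 N expected half-way.
- **Nose position:** The side view shows bright disc on both sides of the nose. Front to back, that view is good only to about 3 mm. The top-view measurement and the gripper contacts agree there to about 1 mm.
- **Other items:** I did not touch the offcut, spanner or screwdriver, but I made no separate final check of where they lie.

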